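Tighten the flower press evenly with the wing-nut key

TASK

With the orange-handled key, tighten the flower press evenly, turning clockwise: turn the wing nut by the red dot about half-way to tight, cross to the diagonally opposite nut and turn that one fully home, then come back and turn the red-dot nut fully home. A nut is home when its wings point at the middle of the press, as those of the other two nuts already do. Turn the nuts only with the key, never with the fingers, and at the end stand the key upright on the sill again and let go.

Things in the scene. Friction and masses are not known exactly. Their poses are not given: they have to be found in the camera images.
- key_grip (a point): Handle centre of the loose upright key (0.18 kg), 58 mm above its foot, z up. Orange paddle handle 50 mm (x) by 22 mm thick (y: grip across this) by 60 mm tall, centred here. Below it a steel head 46 (x) by 34 mm (y): two prongs, ends 58 mm below this point; the slot between them, along x, is 14 mm wide, 18 mm deep, open at both ends, and fits over a nut's wings either way round.
- press: Fixed square wooden flower press 150 x 150 mm, board top at 42 mm, origin at centre of underside, axes along edges. Four wing nuts at (x, y) = (+-57, +-57) mm: upright flat dark steel bars 40 mm long, 6 mm thick, tops at 62 mm. A red dot at (32, 32) mm marks the nut at (57, 57). Those at (57, -57) and (-57, 57) are tight, cannot turn, and their wings point at the middle.
- nut_red (a joint): Turn of the nut at (57, 57) mm, by the red dot, in rad: 0 slack (starts 0 to 0.25), grows clockwise from above, stop at 1.25 = home, wings pointing at the press's middle. In the press's frame the wings' line is at 2.035 minus this value, counter-clockwise from x. Friction (0.06 N m) holds it where left. In the slot it lags the key by about 0.2 rad of play.
- nut_opp (a joint): Turn of the diagonally opposite nut at (-57, -57) mm, in rad: starts at 0.5 to 0.75, grows clockwise from above, stop at 1.25 = home, wings pointing at the press's middle. In the press's frame the wings' line is at 2.035 minus this value, counter-clockwise from x. Same friction and play as the other.
Mind the look-alikes: they are no part of the job. Of the things like the part that bears key_grip, leave any that is yellow; of the rest the smaller one is meant.

How it is judged:
On the way, in this order (a step that is already met when the one before it is completed fails the run):
1. the red-dot nut is turned about half-way (0.35 to 0.95 rad) while the opposite nut is not yet turned further (value of joint nut_red between 0.35 and 0.95 rad and value of joint nut_opp below 0.85 rad), for 0.2 s.
2. the opposite nut is home (beyond 1.0 rad), the red-dot nut still about half-way (value of joint nut_opp above 1 rad and value of joint nut_red between 0.35 and 0.95 rad), for 0.2 s.
3. the red-dot nut is home too (both beyond 1.0 rad) (value of joint each of nut_red, nut_opp above 1 rad), for 0.2 s.
At the end, for the whole second after the job is handed in: Both nuts are home (beyond 1.0 rad, that is within about 14 degrees of the stop), and the key stands upright (within 10 degrees) on the sill, its handle centre 50 to 66 mm above it (all of step 3 and height (world z) of key_grip between 0.05 and 0.066 m and angle between key_grip's own z axis and vertical below 0.17 rad); the robot touches nothing.
It fails at once if the red-dot nut is turned home (beyond 1.0 rad) before the opposite nut is home (value of joint nut_red above 1 rad and value of joint nut_opp below 1 rad).
It fails at once if the fingers or the arm push on the press or its nuts (over 3 N) (contact force between any of the fingers, the arm and press above 3 N).
It also fails if it takes over 58 s, if anything falls off the work surface, if the arm or the gripper's body presses on something with over 40 N, if the wrist force passes 120 N, or if a joint passes its speed limit or range.

ROBOT

A 6-joint arm with a two-finger parallel gripper is mounted at the origin on the work surface. World frame = base frame: x ahead of the robot, y to its left, z up, the work surface at z = 0. Lengths are in m, angles in rad, forces in N, time in s.
With the tool pointing down it reaches from about 0.3 to 0.875 m from the base axis. Payload 6.4 kg.
Tool frame: the origin (TCP) lies at the centre of the arm's flange, where the gripper is bolted on; the fingertips stand 173 mm ahead of it and the grasp point (between the pads) lies 155 mm ahead of it; z points along the fingers, y is the line along which they close (so a half turn about z gives the same grasp; the last joint's range is limited). The gripper opens to 85 mm and grips with 20 to 120 N. Pads are 22 mm wide; open, the fingers measure 114 mm over their backs; the gripper's body (76 mm by 85 mm) begins 54 mm behind the grasp point. The pads swing forward as they close: fully open they stand 13 mm farther back than shut.
Start: joints at [0.937, 0.181, 1.607, -0, 1.354, -0.206], TCP at [0.239, 0.523, 0.405] pointing down, gripper open.
Joint ranges: [-2.99, 2.99], [-0.89, 2.07], [0.3, 2.58], [-1.14, 4.28], [0, 2.63], [-3.12, 3.12]. Speed limits (rad/s): [2.57, 2.57, 3.01, 3.14, 3.14, 3.14].

INTERFACE

Orientations are given as a rotation vector (axis times angle).
In Python, from cell import * gives the robot as it stands.
- The arm moves only by the tool servo_tool, never from a script. Its argument "moves" is one flat list of numbers, 7 for each row, row after row: the shift along the tool's x, y, z normalised to -1 to 1, where 1 is 0.25 m, then the turn, a rotation vector about the tool's x, y, z normalised to -1 to 1, where 1 is 30 degrees, then the opening, from 0 (shut) to 1 (fully open). In form: [x, y, z, wx, wy, wz, jaw, x, y, z, wx, wy, wz, jaw, ...]. A call has 1 to 5 rows; each row shifts and turns the commanded pose from where the row before left it, along the tool's axes as they then stand; what a row does not reach is not made up. A row lasts 1/10 s, in which the tool goes at most 50 mm and 8.59 degrees, less where a joint would pass 70% of its speed; a pose out of reach is approached as far as the arm can. A call with a number of a shift or a turn outside -1 to 1 is refused whole. A call with a gripper value outside its range is refused whole. The fingers move at their own pace and stop on an object; the grip force is fixed at half the most. Time passes only in rows, so rows that do not move let the fingers close. It gives the time, the measured TCP pose, the force, the opening and the grip force at its end, in the units of the state.
- state(): the state, without advancing time (a new reading comes with each control period).
- get_image(name): name is "side" or "top" or "wrist"; returns a dict with "frame" (384x512x3 uint8, blue, green, red), "range_z" (384x512 float32, m along the optical axis (not along the pixel's ray), 0 where there is no reading), "intrinsics" (3x3 intrinsics, pixels), "dist_coeffs" ([k1, k2, p1, p2, k3] as OpenCV has them; the pictures are not rectified), "pose" (4x4, takes a point from camera to world coordinates). Camera axes: x right, y down, z forward; pixel columns grow to the right and rows downward; lengths in m; the calibration is good to about 2 mm. A picture is of the moment at which its call begins.
- job_done(): hands the job in; it is judged then, once.
The state is a dict: "t": time; "joints": joint angles; "joint_vel": joint speeds; "tau": joint torques, N m; "tool_pos": TCP position; "tcp_rot": TCP orientation; "wrist_force": force on the tool from outside, world axes, zero at the start; "torque": the same for the moment, N m; "gripper_width": opening from 0.0 (shut) to 1.0 (fully open); "gripper_force": force on a finger pad.
Only numpy, scipy, OpenCV 4.12 (cv2) and the standard library are available. Lean on these libraries where they do the work, as an engineer would, in place of code of your own. Each camera call takes 0.05 s, during which the arm holds its last target. There are 200 camera calls.

## Working session

There is one attempt and no reset: what is moved stays moved. The work goes in short steps, Python scripts to look and compute and a tool call to move; the robot and the scene stay as the last step left them, time stands still between calls to the robot, and variables do not carry over. Pictures are saved under pics/ and viewed, at most 10 in all, crops included, and the job is handed in when it is done.

Besides the shell and the picture viewer there is one more tool, called as a command line: name --argument value ..., lists and objects as JSON in quotes. servo_tool: Moves the arm, as the interface text tells. Scaled input: -1 to 1 covers 0.25 m each way for a shift and 30 degrees each way for a turn. Its arguments: {"type":"object","properties":{"moves":{"type":"array","items":{"type":"number"}}},"required":["moves"]}

```bash
ls; mkdir -p pics; python3 - <<'E'
from cell import *
import cv2,numpy as np
s=state();print(s)
for n in("top","side"):
    g=get_image(n);cv2.imwrite(f"pics/{n}0.png",g["frame"]);np.savez(f"{n}0.npz",**g);print(n,g["pose"].round(3).tolist(),g["intrinsics"].tolist(),g["dist_coeffs"])
E
```

```text
pics
{'t': 0.0, 'joints': array([ 9.36711645e-01,  1.81533579e-01,  1.60800372e+00, -3.16173240e-05,
        1.35378569e+00, -2.06313941e-01]), 'joint_vel': array([-2.06891551e-04, -6.21552877e-04, -5.53427394e-05, -1.37059786e-04,
       -1.16278430e-03, -5.66647986e-04]), 'tau': array([ 7.45297848e-05, -4.44886529e+01, -3.51330113e+01, -3.96994874e-04,
        9.32117400e-03,  2.38616065e-05]), 'tool_pos': array([0.23837763, 0.52298248, 0.40379016]), 'tcp_rot': array([-6.66674661e-01, -3.06934609e+00,  2.50079497e-03]), 'wrist_force': array([ 0.0670338 , -0.02020966,  0.32037458]), 'torque': array([0.05883048, 0.02252677, 0.05575256]), 'gripper_force': 0.0, 'gripper_width': 0.9997594386143771}
top [[0.009, -0.997, 0.074, 0.496], [-1.0, -0.008, 0.013, -0.127], [-0.012, -0.075, -0.997, 0.967], [0.0, 0.0, 0.0, 1.0]] [[390.18244021664714, 0.0, 251.4184101960893], [0.0, 390.18244021664714, 187.13925869019954], [0.0, 0.0, 1.0]] [-0.04816554  0.          0.          0.          0.        ]
side [[0.72, -0.432, 0.543, 0.05], [-0.694, -0.46, 0.554, -0.581], [0.011, -0.776, -0.631, 0.622], [0.0, 0.0, 0.0, 1.0]] [[458.09465258421255, 0.0, 257.0353122654772], [0.0, 458.09465258421255, 194.88840813322116], [0.0, 0.0, 1.0]] [-0.17311767  0.          0.          0.          0.        ]
```

View pics/top0.png

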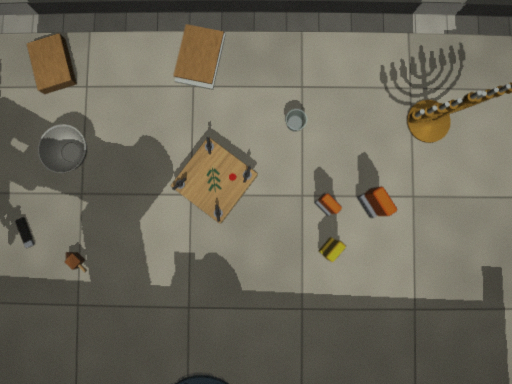

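View pics/side0.png

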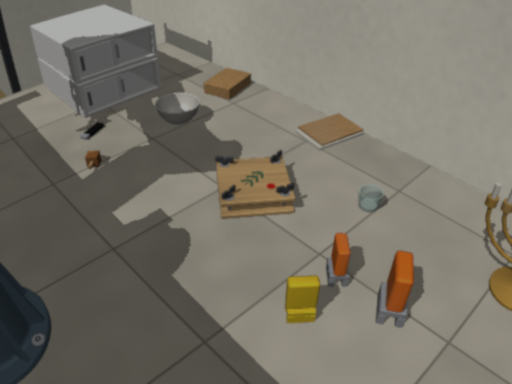

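Top view: the look-alikes are the small orange key (330,204), the large orange key (382,202) and the yellow key (333,250). The yellow one is excluded, and the smaller orange one at (330,204) is the one meant. The press is at (215,180), with the red dot at (233,177). The nuts are at (247,174) red, (181,183) opposite, (209,146) and (218,211). The side view shows the small key at (341,258).

```bash
cat > h.py <<'E'
import cv2,numpy as np
def cloud(g):
    h,w=g["range_z"].shape
    uv=np.stack(np.meshgrid(np.arange(w),np.arange(h)),-1).reshape(-1,1,2).astype(np.float32)
    n=cv2.undistortPoints(uv,g["intrinsics"],g["dist_coeffs"]).reshape(h,w,2)
    rays=np.dstack([n,np.ones((h,w))])@g["pose"][:3,:3].T
    P=rays*g["range_z"][...,None]+g["pose"][:3,3]
    return P,rays,g["pose"][:3,3]
def onplane(rays,c,z): return c+rays*((z-c[2])/rays[...,2])[...,None]
def orange(f):
    hsv=cv2.cvtColor(f,cv2.COLOR_BGR2HSV)
    return cv2.inRange(hsv,(5,190,90),(15,255,255))
def rect(xy):
    (c,(a,b),t)=cv2.minAreaRect((np.asarray(xy)*1000).astype(np.float32))
    if a<b:a,b,t=b,a,t+90
    return np.round(c,1),round(a,1),round(b,1),round((t+90)%180-90,1)
E
python3 - <<'E'
from h import *
for n in("top","side"):
    g=dict(np.load(n+"0.npz"));f=g["frame"];P,R,c=cloud(g)
    k,l,st,ce=cv2.connectedComponentsWithStats(orange(f))
    for i in range(1,k):
        if st[i,4]>25:
            q=P[l==i];z=q[:,2];zt=np.percentile(z,95);top=q[z>zt-.008]
            print(n,"orange",ce[i].round(),st[i,4],"ztop",zt.round(4),"top",rect(top[:,:2]),len(top))
    if n=="top":
        x=P[...,0];y=P[...,1];z=P[...,2]
        v,u=np.mgrid[:384,:512];roi=(u>165)&(u<262)&(v>128)&(v<228)
        m=roi&(z>.034)&(z<.07);print("press",np.median(z[m]),rect(P[m][:,:2]),"plane rect",rect(onplane(R,c,.042)[m][:,:2]))
        dark=(roi&(f.max(2)<75)&(z>.045)).astype(np.uint8)
        k,l,st,ce=cv2.connectedComponentsWithStats(dark)
        for i in range(1,k):
            if st[i,4]>12:
                q=onplane(R,c,.06)[l==i];print("nut",ce[i].round(1),st[i,4],np.percentile(P[l==i][:,2],[20,50,90]).round(3),rect(q[:,:2]))
        hsv=cv2.cvtColor(f,cv2.COLOR_BGR2HSV);rd=roi&((hsv[...,0]<4)|(hsv[...,0]>174))&(hsv[...,1]>180)
        print("red",onplane(R,c,.042)[rd].mean(0),rd.sum())
        cr=f[180:270,300:410];cr2=f[135:225,165:275]
        s=np.hstack([cr2,cr]);cv2.imwrite("pics/crop.png",cv2.resize(s,None,fx=3.6,fy=3.6,interpolation=cv2.INTER_CUBIC))
E
```

```text
top orange [384. 201.] 336 ztop 0.1187 top (array([ 531.9, -407.3]), 62.0, 26.6, 32.7) 333
top orange [331. 203.] 185 ztop 0.0907 top (array([ 522.4, -220.2]), 188.8, 41.8, -86.4) 177
press 0.04288873679411476 (array([582. , -24.2]), 150.9, 150.9, 53.9) plane rect (array([581.8, -24.3]), 154.1, 150.6, -36.2)
nut [208.5 144.8] 51 [0.056 0.061 0.064] (array([663.4, -13.9]), 36.4, 9.6, 7.4)
nut [246.8 173.5] 51 [0.055 0.061 0.064] (array([ 594.8, -104.6]), 36.8, 9.4, -25.9)
nut [179.  183.3] 61 [0.055 0.06  0.064] (array([571.2,  54.1]), 35.5, 13.8, -62.8)
nut [217.5 212.8] 51 [0.055 0.061 0.063] (array([503.5, -36.8]), 35.3, 11.0, 19.4)
red [ 0.589751   -0.06913278  0.042     ] 28
side orange [340. 254.] 522 ztop 0.0889 top (array([ 299.9, -439.2]), 574.2, 25.1, 32.0) 246
side orange [401. 281.] 1040 ztop 0.1171 top (array([ 308. , -497.8]), 541.3, 34.7, 21.5) 549
```

View pics/crop.png

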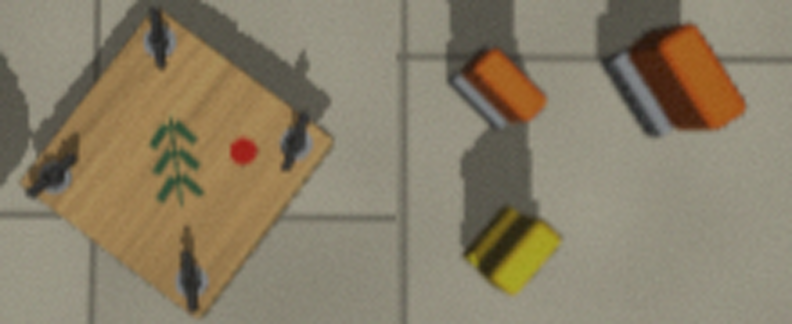

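The crop confirms the choice. The small orange key is at crop (500,88), with the larger orange one beside it at (670,80) and the yellow one below. The red dot is at crop (243,152), next to the nut at (295,140).

```bash
cat >> h.py <<'E'
def tool(s):
    R=cv2.Rodrigues(np.array(s["tcp_rot"]))[0];return np.array(s["tool_pos"]),R,np.degrees(np.arctan2(R[1,0],R[0,0]))
def go(s,xyz,psi):
    "shift now in tool units (1=.25 m), rows of .2; then turn in units (1=30deg), rows of .286"
    p,R,a=tool(s);d=R.T@(np.array(xyz)-p)/.25;t=-((psi-a+180)%360-180)/30
    print("pos",p.round(4),"psi",round(a,2),"tilt",np.degrees(np.arccos(-R[2,2])).round(2),"| shift",d.round(3),"norm",np.linalg.norm(d).round(2),"wz",round(t,3))
E
python3 - <<'E'
from h import *
from cell import *
for n,cen in(("top",(331,203)),("side",(340,254))):
    g=dict(np.load(n+"0.npz"));f=g["frame"];P,R,c=cloud(g)
    k,l,st,ce=cv2.connectedComponentsWithStats(orange(f));i=l[cen[1],cen[0]]
    m=(l==i)&(g["range_z"]>.1)&(P[...,2]>.083)
    print(n,m.sum(),rect(P[m][:,:2]),rect(onplane(R,c,.088)[m][:,:2]),P[m].mean(0).round(4))
g=get_image("wrist");s=state();p,R,a=tool(s)
T=np.eye(4);T[:3,:3]=R;T[:3,3]=p
print((np.linalg.inv(T)@g["pose"]).round(3),g["intrinsics"][0])
go(s,(.582,-.024,.42),155.5)
E
```

```text
top 176 (array([ 527.1, -295.6]), 44.5, 19.6, 45.2) (array([ 527. , -295.3]), 44.3, 19.3, 45.1) [ 0.527  -0.2948  0.088 ]
side 224 (array([ 523.3, -298.6]), 46.3, 18.3, 46.8) (array([ 521.5, -299.9]), 48.6, 19.0, 45.5) [ 0.5222 -0.2997  0.0872]
[[ 0.    -0.958 -0.288  0.073]
 [ 1.     0.001 -0.002  0.   ]
 [ 0.002 -0.288  0.958  0.031]
 [ 0.     0.     0.     1.   ]] [343.55222653   0.         260.91776138]
pos [0.2384 0.523  0.404 ] psi 155.49 tilt 0.08 | shift [-2.158 -1.421 -0.063] norm 2.58 wz -0.0
```

servo_tool --moves '[-0.166,-0.1,0,0,0,0,1,-0.166,-0.1,0,0,0,0,1,-0.166,-0.1,0,0,0,0,1,-0.166,-0.1,0,0,0,0,1,-0.166,-0.1,0,0,0,0,1]'

```text
t: 0.65
tool_pos: [0.376, 0.3217, 0.4046]
tcp_rot: [-0.666, -3.07, 0.0]
wrist_force: [0.6, -0.2, 0.6]
gripper_width: 0.999
gripper_force: 0.0
```

servo_tool --moves '[-0.166,-0.1,0,0,0,0,1,-0.166,-0.1,0,0,0,0,1,-0.166,-0.1,0,0,0,0,1,-0.166,-0.1,0,0,0,0,1,-0.166,-0.1,0,0,0,0,1]'

```text
t: 1.15
tool_pos: [0.5131, 0.1217, 0.4046]
tcp_rot: [-0.667, -3.07, -0.0]
wrist_force: [0.3, 0.1, 0.7]
gripper_width: 1.0
gripper_force: 0.0
```

servo_tool --moves '[-0.166,-0.1,0,0,0,0,1,-0.166,-0.1,0,0,0,0,1,-0.166,-0.1,0,0,0,0,1,-0.166,-0.1,0,0,0,0,1,0,0,0,0,0,0,1]'

```text
t: 1.65
tool_pos: [0.624, -0.0415, 0.4037]
tcp_rot: [0.675, 3.068, -0.002]
wrist_force: [0.2, 0.1, 0.5]
gripper_width: 1.004
gripper_force: 0.0
```

```bash
cat >> h.py <<'E'
def nuts(g,ctr):
    f=g["frame"];P,R,c=cloud(g);Q=onplane(R,c,.061)
    m=((P[...,2]>.052)&(P[...,2]<.075)&(np.abs(Q[...,:2]-ctr).max(2)<.13)).astype(np.uint8)
    k,l,st,ce=cv2.connectedComponentsWithStats(m)
    for i in range(1,k):
        if st[i,4]>40:
            q=Q[l==i][:,:2];a=np.linalg.svd(q-q.mean(0),full_matrices=False)[2][0]
            print("nut",ce[i].round(),st[i,4],rect(q),"pca",np.degrees(np.arctan(a[1]/a[0])).round(1),np.percentile(P[l==i][:,2],[50,95]).round(3))
    return m
E
python3 - <<'E'
from h import *
from cell import *
s=state();print(s["t"]);g=get_image("wrist");f=g["frame"]
np.savez("w1.npz",**g);cv2.imwrite("pics/w1.png",f);nuts(g,(.582,-.024))
P,R,c=cloud(g);m=(P[...,2]>.037)&(P[...,2]<.07)&(np.abs(P[...,:2]-[.582,-.024]).max(2)<.13);print("press",rect(P[m][:,:2]))
go(s,(.525,-.297,.404),225.5)
E
```

```text
1.65
nut [208.  40.] 452 (array([504.3, -36.1]), 40.0, 11.9, 18.8) pca 9.4 [0.061 0.063]
nut [337.  68.] 469 (array([570.6,  53.4]), 40.5, 12.5, -49.6) pca -49.0 [0.061 0.063]
nut [189. 168.] 366 (array([ 595.7, -103. ]), 40.2, 11.4, -25.2) pca -21.6 [0.061 0.063]
nut [305. 191.] 330 (array([662.3, -13.1]), 41.3, 12.2, 17.8) pca 8.2 [0.061 0.063]
press (array([583.8, -24.8]), 151.9, 150.8, -36.0)
pos [ 0.624  -0.0415  0.4037] psi 155.18 tilt 0.1 | shift [-0.07  -1.094  0.   ] norm 1.1 wz -2.344
```

View pics/w1.png

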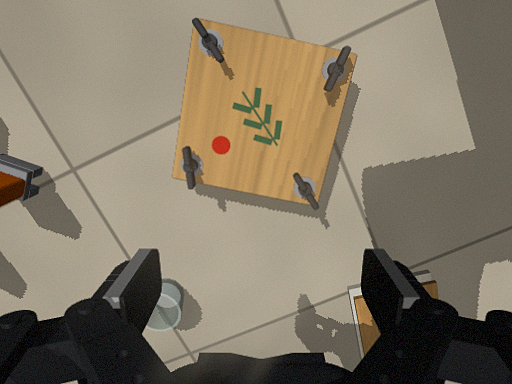

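The wrist picture shows the press with the red dot at (221,145). The red nut is at (190,168), the opposite nut at (338,68) and the tight ones at (208,40) and (305,190). Nut lines are -21.6° (red, ≈0.21 rad) and -49° (opposite, ≈0.69 rad), both in the expected ranges. Next I move over the key.

servo_tool --moves '[-0.012,-0.182,0,0,0,0,1,-0.012,-0.182,0,0,0,0,1,-0.012,-0.182,0,0,0,0,1,-0.012,-0.182,0,0,0,0,1,-0.012,-0.182,0,0,0,0,1]'

```text
t: 2.2
tool_pos: [0.5403, -0.2494, 0.4047]
tcp_rot: [-0.664, -3.07, -0.001]
wrist_force: [0.5, 0.1, -1.0]
gripper_width: 0.998
gripper_force: 0.0
```

servo_tool --moves '[-0.012,-0.182,0,0,0,0,1,0,0,0,0,0,-0.26,1,0,0,0,0,0,-0.26,1,0,0,0,0,0,-0.26,1,0,0,0,0,0,-0.26,1]'

```text
t: 2.7
tool_pos: [0.5249, -0.2909, 0.4045]
tcp_rot: [0.193, -3.135, -0.001]
wrist_force: [-0.7, -0.9, -0.3]
gripper_width: 1.0
gripper_force: 0.0
```

servo_tool --moves '[0,0,0,0,0,-0.26,1,0,0,0,0,0,-0.26,1,0,0,0,0,0,-0.26,1,0,0,0,0,0,-0.26,1,0,0,0,0,0,-0.264,1]'

```text
t: 3.2
tool_pos: [0.5251, -0.2905, 0.4045]
tcp_rot: [1.233, -2.889, -0.001]
wrist_force: [0.8, -0.7, 0.4]
gripper_width: 0.997
gripper_force: 0.0
```

servo_tool --moves '[0,0,0,0,0,0,1]'

```text
t: 3.3
tool_pos: [0.5251, -0.2907, 0.4046]
tcp_rot: [1.226, -2.892, -0.001]
wrist_force: [0.2, -0.0, 0.7]
gripper_width: 1.0
gripper_force: 0.0
```

```bash
python3 - <<'E'
from h import *
from cell import *
s=state();print(s["t"],s["joints"].round(2));g=get_image("wrist");f=g["frame"];cv2.imwrite("pics/w2.png",f)
P,R,c=cloud(g);k,l,st,ce=cv2.connectedComponentsWithStats(orange(f))
for i in range(1,k):
    if st[i,4]>100:
        m=(l==i)&(np.abs(P[...,2]-.088)<.006)
        if m.sum()>60: print(ce[i].round(),m.sum(),rect(onplane(R,c,.088)[m][:,:2]),P[m].mean(0).round(4))
go(s,(.525,-.297,.213),225.5)
E
```

```text
3.3 [-0.7   0.24  1.54  0.    1.36 -3.08]
[157.  79.] 288 (array([ 522.5, -399.2]), 59.7, 7.6, 38.3) [ 0.5223 -0.399   0.0882]
[254. 170.] 987 (array([ 526.5, -298.1]), 48.3, 20.2, 45.1) [ 0.5276 -0.2971  0.0876]
pos [ 0.5251 -0.2907  0.4046] psi -134.04 tilt 0.05 | shift [ 0.019 -0.018  0.766] norm 0.77 wz 0.015
```

View pics/w2.png

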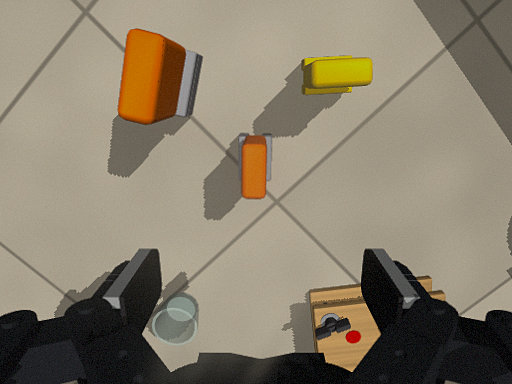

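The picture shows the chosen key at (254,170), upright and aligned with the jaws, with no neighbour within finger reach. The big orange key is at (155,78) and the yellow one at (338,72). Now descend and grip.

servo_tool --moves '[0.018,-0.024,0.1,0,0,0.025,1,0,0,0.166,0,0,0,1,0,0,0.166,0,0,0,1,0,0,0.166,0,0,0,1,0,0,0.166,0,0,0,1]'

```text
t: 3.85
tool_pos: [0.5262, -0.2988, 0.2124]
tcp_rot: [-1.198, 2.904, -0.0]
wrist_force: [-0.3, 0.6, 0.3]
gripper_width: 1.001
gripper_force: 0.0
```

servo_tool --moves '[0,0,0,0,0,0,1,0,0,0,0,0,0,0,0,0,0,0,0,0,0,0,0,0,0,0,0,0,0,0,0,0,0,0,0]'

```text
t: 4.35
tool_pos: [0.527, -0.3001, 0.216]
tcp_rot: [-1.203, 2.9, -0.005]
wrist_force: [0.3, 0.0, 0.5]
gripper_width: 0.33
gripper_force: 0.0
```

servo_tool --moves '[0,0,0,0,0,0,0,0,0,0,0,0,0,0,0,0,0,0,0,0,0]'

```text
t: 4.65
tool_pos: [0.5268, -0.2999, 0.2155]
tcp_rot: [-1.203, 2.901, -0.003]
wrist_force: [-0.4, 0.5, 7.4]
gripper_width: 0.248
gripper_force: 64.5
```

```bash
python3 - <<'E'
from h import *
from cell import *
s=state();print(s["t"],s["joints"].round(2));go(s,(.5959,-.1043,.27),225.2)
E
```

```text
4.65 [-0.71  0.48  1.65  0.    1.02 -3.07]
pos [ 0.5268 -0.2999  0.2155] psi -134.95 tilt 0.13 | shift [-0.749  0.357 -0.219] norm 0.86 wz -0.005
```

servo_tool --moves '[0,0,-0.18,0,0,0,0,0,0,-0.18,0,0,0,0,-0.15,0.071,0,0,0,0,0,-0.15,0.071,0,0,0,0,0,-0.15,0.071,0,0,0,0,0]'

```text
t: 5.15
tool_pos: [0.5681, -0.1813, 0.3044]
tcp_rot: [-1.201, 2.902, -0.001]
wrist_force: [-0.1, 0.1, -1.2]
gripper_width: 0.249
gripper_force: 63.5
```

servo_tool --moves '[-0.15,0.071,0,0,0,0,0,-0.15,0.073,0,0,0,0,0,0,0,0,0,0,0.278,0,0,0,0,0,0,0.278,0,0,0,0,0,0,0.278,0]'

```text
t: 5.65
tool_pos: [0.5954, -0.103, 0.3036]
tcp_rot: [0.539, -3.095, -0.0]
wrist_force: [0.7, -0.9, -1.5]
gripper_width: 0.252
gripper_force: 63.4
```

servo_tool --moves '[0,0,0,0,0,0.278,0,0,0,0,0,0,0.278,0,0,0,0,0,0,0.278,0,0,0,0,0,0,0.278,0,0,0,0,0,0,0.278,0]'

```text
t: 6.15
tool_pos: [0.5953, -0.1037, 0.3036]
tcp_rot: [-0.6, -3.083, -0.0]
wrist_force: [0.6, -0.7, -2.0]
gripper_width: 0.248
gripper_force: 63.4
```

servo_tool --moves '[0,0,0,0,0,0,0,0,0,0,0,0,0,0]'

```text
t: 6.35
tool_pos: [0.5954, -0.1038, 0.3037]
tcp_rot: [-0.584, -3.087, -0.0]
wrist_force: [0.6, -0.4, -2.8]
gripper_width: 0.254
gripper_force: 63.4
```

```bash
python3 - <<'E'
from h import *
from cell import *
s=state();print(s["t"],s["joints"].round(2));go(s,(.5959,-.1043,.2645),158.4)
g=get_image("wrist");cv2.imwrite("pics/w3.png",g["frame"]);g=get_image("side");np.savez("s3.npz",**g)
E
```

```text
6.35 [-0.37  0.35  1.61 -0.    1.18 -1.57]
pos [ 0.5954 -0.1038  0.3037] psi 158.56 tilt 0.01 | shift [-0.003 -0.001  0.157] norm 0.16 wz 0.005
```

View pics/w3.png

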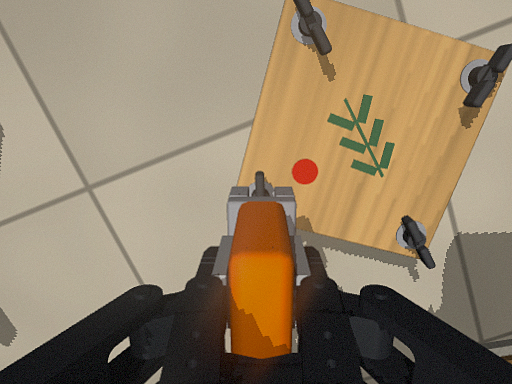

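The picture shows the key held straight. The red nut's wing tip at (261,183) is in line with the slot between the prongs (around x=262), so I lower the key.

servo_tool --moves '[-0.003,-0.001,0.04,0,0,0,0,0,0,0.04,0,0,0,0,0,0,0.04,0,0,0,0,0,0,0.037,0,0,0,0,0,0,0,0,0,0,0]'

```text
t: 6.95
tool_pos: [0.5953, -0.104, 0.262]
tcp_rot: [-0.589, -3.082, -0.001]
wrist_force: [-0.4, 0.2, -1.6]
gripper_width: 0.253
gripper_force: 63.4
```

```bash
python3 - <<'E'
from h import *
from cell import *
s=state();print(s["t"],s["wrist_force"].round(1),s["torque"].round(2));go(s,(.5959,-.1043,.2645),158.4)
g=get_image("side");np.savez("s4.npz",**g)
cv2.imwrite("pics/s4.png",cv2.resize(g["frame"][110:240,180:350],None,fx=4,fy=4,interpolation=cv2.INTER_CUBIC))
E
```

```text
6.95 [-0.4  0.2 -1.6] [ 0.    0.06 -0.02]
pos [ 0.5953 -0.104   0.262 ] psi 158.35 tilt 0.23 | shift [-0.003 -0.    -0.01 ] norm 0.01 wz -0.002
```

View pics/s4.png

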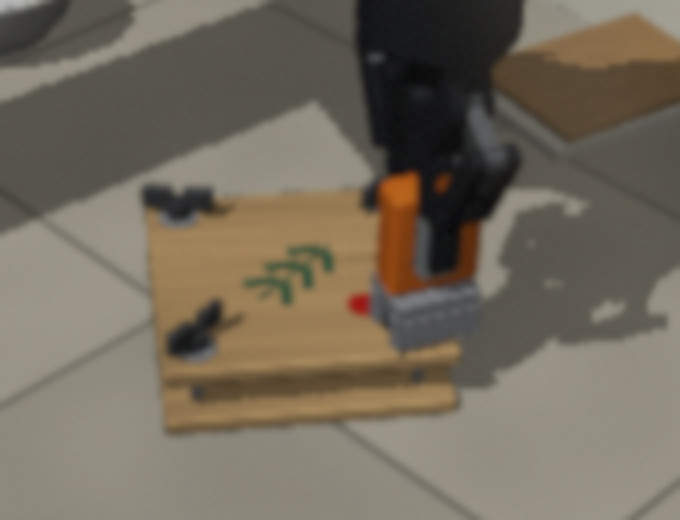

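The crop shows the key seated over the red nut at (430,315), with prongs just above the board and no force. I turn clockwise about 35° (some of it play), back off to free the slot, then lift.

servo_tool --moves '[0,0,0,0,0,0.14,0,0,0,0,0,0,0.14,0,0,0,0,0,0,0.14,0,0,0,0,0,0,0.14,0,0,0,0,0,0,0.14,0]'

```text
t: 7.5
tool_pos: [0.5962, -0.105, 0.2649]
tcp_rot: [1.146, 2.924, -0.002]
wrist_force: [-1.2, -2.8, -2.4]
gripper_width: 0.251
gripper_force: 63.3
```

servo_tool --moves '[0,0,0,0,0,0.14,0,0,0,0,0,0,0.14,0,0,0,0,0,0,0.1,0,0,0,0,0,0,0.085,0,0,0,0,0,0,0,0]'

```text
t: 8.0
tool_pos: [0.5961, -0.1049, 0.2648]
tcp_rot: [1.49, 2.765, -0.002]
wrist_force: [-1.5, -2.9, -2.1]
gripper_width: 0.252
gripper_force: 63.4
```

servo_tool --moves '[0,0,0,0,0,0,0,0,0,0,0,0,-0.19,0,0,0,0,0,0,-0.19,0,0,0,0,0,0,0,0]'

```text
t: 8.4
tool_pos: [0.5964, -0.104, 0.2647]
tcp_rot: [1.205, 2.901, 0.001]
wrist_force: [-0.7, -0.0, -1.9]
gripper_width: 0.248
gripper_force: 63.4
```

servo_tool --moves '[0,0,-0.06,0,0,0,0,0,0,-0.06,0,0,0,0,0,0,-0.06,0,0,0,0,0,0,-0.06,0,0,0,0,0,0,0,0,0,0,0]'

```text
t: 8.9
tool_pos: [0.5972, -0.1046, 0.3284]
tcp_rot: [1.205, 2.894, 0.0]
wrist_force: [0.9, 0.3, -1.0]
gripper_width: 0.25
gripper_force: 63.4
```

```bash
python3 - <<'E'
from h import *
from cell import *
s=state();print(s["t"],s["wrist_force"].round(1),s["torque"].round(2),s["joints"].round(2))
g=get_image("wrist");np.savez("w5.npz",**g);cv2.imwrite("pics/w5.png",g["frame"]);nuts(g,(.582,-.024));g=get_image("top");nuts(g,(.582,-.024))
go(s,(.5705,.0549,.315),131)
E
```

```text
8.9 [ 0.9  0.3 -1. ] [ 0.03 -0.01  0.02] [-0.37  0.32  1.59  0.    1.22 -1.15]
nut [232.  19.] 777 (array([504.4, -37.3]), 39.1, 11.9, 18.8) pca 9.4 [0.061 0.063]
nut [406.  11.] 337 (array([579.6,  43. ]), 14.3, 9.5, -49.6) pca -56.1 [0.061 0.063]
nut [414. 164.] 620 (array([661.5, -14. ]), 42.9, 12.4, 2.7) pca 8.7 [0.061 0.063]
nut [258. 180.] 412 (array([589.6, -99. ]), 27.3, 11.5, -45.2) pca -45.7 [0.061 0.063]
nut [217. 213.] 60 (array([502.5, -37.2]), 37.1, 11.6, 0.9) pca 8.9 [0.06  0.064]
pos [ 0.5972 -0.1046  0.3284] psi 134.78 tilt 0.36 | shift [0.529 0.374 0.052] norm 0.65 wz 0.126
```

servo_tool --moves '[0.132,0.0935,0,0,0,0,0,0.132,0.0935,0,0,0,0,0,0.132,0.0935,0,0,0,0,0,0.132,0.0935,0,0,0,0,0,0,0,0.05,0,0,0.126,0]'

```text
t: 9.5
tool_pos: [0.5686, 0.0596, 0.3123]
tcp_rot: [-1.297, -2.861, -0.003]
wrist_force: [0.5, -0.3, -2.2]
gripper_width: 0.252
gripper_force: 63.4
```

servo_tool --moves '[0,0,0,0,0,0,0,0,0,0,0,0,0,0]'

```text
t: 9.7
tool_pos: [0.5692, 0.055, 0.3111]
tcp_rot: [-1.3, -2.858, 0.001]
wrist_force: [0.3, 0.2, -2.1]
gripper_width: 0.247
gripper_force: 63.4
```

```bash
python3 - <<'E'
from h import *
from cell import *
s=state();print(s["t"],s["joints"].round(2))
go(s,(.5705,.0549,.2645),131)
g=get_image("top");nuts(g,(.582,-.024));g=get_image("wrist");cv2.imwrite("pics/w6.png",g["frame"]);nuts(g,(.582,-.024))
E
```

```text
9.7 [-0.11  0.27  1.69 -0.    1.17 -0.83]
pos [0.5692 0.055  0.3111] psi 131.09 tilt 0.11 | shift [-0.004  0.004  0.187] norm 0.19 wz 0.003
nut [208. 145.] 55 (array([661.7, -12.8]), 38.7, 11.3, 16.9) pca 8.4 [0.062 0.064]
nut [247. 174.] 56 (array([ 593. , -104.8]), 38.0, 11.4, -39.1) pca -47.3 [0.06  0.064]
nut [217. 213.] 57 (array([502.7, -37.2]), 38.3, 11.3, 15.0) pca 9.4 [0.061 0.065]
nut [263. 185.] 273 (array([563.1,  64.5]), 18.0, 11.4, -48.9) pca -47.5 [0.062 0.063]
nut [108. 231.] 867 (array([503.6, -31.9]), 40.2, 15.3, 8.7) pca 9.5 [0.059 0.063]
nut [294. 334.] 56 (array([661.1, -11.3]), 11.3, 3.9, -47.1) pca -37.3 [0.056 0.061]
nut [157. 375.] 73 (array([ 603.7, -113.4]), 17.5, 5.2, -63.9) pca -70.4 [0.062 0.063]
```

View pics/w6.png

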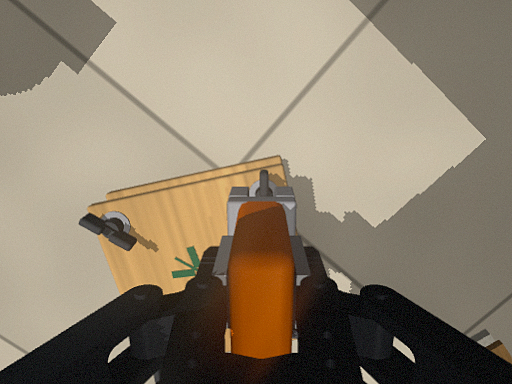

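The wing tip at (264,183) is centred in the slot, and the red nut reads -47° (≈0.66 rad, half-way). I lower onto the opposite nut, turn it home, back off and lift.

servo_tool --moves '[-0.004,0.004,0.05,0,0,0,0,0,0,0.05,0,0,0,0,0,0,0.05,0,0,0,0,0,0,0.037,0,0,0,0,0,0,0,0,0,0,0]'

```text
t: 10.3
tool_pos: [0.57, 0.0551, 0.2627]
tcp_rot: [-1.301, -2.855, 0.002]
wrist_force: [-0.5, -0.0, -2.2]
gripper_width: 0.249
gripper_force: 63.5
```

servo_tool --moves '[0,0,0,0,0,0.14,0,0,0,0,0,0,0.14,0,0,0,0,0,0,0.14,0,0,0,0,0,0,0.14,0,0,0,0,0,0,0.14,0]'

```text
t: 10.8
tool_pos: [0.5711, 0.0552, 0.2654]
tcp_rot: [1.805, 2.571, 0.0]
wrist_force: [0.2, -0.2, -3.6]
gripper_width: 0.248
gripper_force: 63.3
```

servo_tool --moves '[0,0,0,0,0,0.14,0,0,0,0,0,0,0.14,0,0,0,0,0,0,0.14,0,0,0,0,0,0,0.12,0,0,0,0,0,0,0.1,0]'

```text
t: 11.3
tool_pos: [0.5711, 0.0553, 0.2655]
tcp_rot: [2.208, 2.234, 0.001]
wrist_force: [0.1, -0.1, -1.4]
gripper_width: 0.25
gripper_force: 63.3
```

servo_tool --moves '[0,0,0,0,0,0,0,0,0,0,0,0,0,0]'

```text
t: 11.5
tool_pos: [0.5711, 0.0552, 0.2655]
tcp_rot: [2.204, 2.238, 0.001]
wrist_force: [0.5, 0.4, -2.4]
gripper_width: 0.254
gripper_force: 63.3
```

```bash
python3 - <<'E'
from h import *
from cell import *
s=state();print(s["t"],s["wrist_force"].round(1),s["torque"].round(2));go(s,(.5705,.0549,.2645),90.5)
E
```

```text
11.5 [ 0.5  0.4 -2.4] [ 0.04 -0.12 -0.  ]
pos [0.5711 0.0552 0.2655] psi 90.9 tilt 0.04 | shift [-0.001 -0.002  0.004] norm 0.0 wz 0.013
```

servo_tool --moves '[0,0,0,0,0,-0.17,0,0,0,0,0,0,-0.17,0,0,0,0,0,0,0,0,0,0,-0.06,0,0,0,0,0,0,-0.06,0,0,0,0]'

```text
t: 12.0
tool_pos: [0.5709, 0.0551, 0.2961]
tcp_rot: [-1.999, -2.422, 0.001]
wrist_force: [0.1, 1.3, -1.1]
gripper_width: 0.251
gripper_force: 63.3
```

servo_tool --moves '[0,0,-0.06,0,0,0,0,0,0,-0.06,0,0,0,0,0,0,0,0,0,-0.26,0,0,0,0,0,0,-0.26,0,0,0,0,0,0,-0.26,0]'

```text
t: 12.5
tool_pos: [0.5711, 0.0551, 0.3269]
tcp_rot: [1.457, 2.782, 0.001]
wrist_force: [-0.3, -0.4, -1.9]
gripper_width: 0.249
gripper_force: 63.4
```

servo_tool --moves '[0,0,0,0,0,-0.26,0,0,0,0,0,0,0,0]'

```text
t: 12.7
tool_pos: [0.5711, 0.0551, 0.3265]
tcp_rot: [1.271, 2.872, 0.001]
wrist_force: [0.5, -0.1, -2.2]
gripper_width: 0.25
gripper_force: 63.4
```

```bash
python3 - <<'E'
from h import *
from cell import *
s=state();print(s["t"]);g=get_image("wrist");nuts(g,(.582,-.024));go(s,(.5959,-.1043,.315),132.7)
E
```

```text
12.7
nut [265. 184.] 395 (array([567.5,  62.6]), 25.0, 12.4, -68.3) pca -81.0 [0.059 0.063]
nut [112. 219.] 771 (array([503.7, -32.5]), 40.1, 14.1, 8.8) pca 9.6 [0.059 0.063]
pos [0.5711 0.0551 0.3265] psi 132.26 tilt 0.08 | shift [-0.539 -0.356  0.046] norm 0.65 wz -0.015
```

servo_tool --moves '[-0.135,-0.089,0,0,0,0,0,-0.135,-0.089,0,0,0,0,0,-0.135,-0.089,0,0,0,0,0,-0.135,-0.089,0,0,0,0,0,0,0,0.05,0,0,0,0]'

```text
t: 13.25
tool_pos: [0.5971, -0.1098, 0.3154]
tcp_rot: [1.282, 2.861, -0.002]
wrist_force: [-0.0, 0.1, -2.0]
gripper_width: 0.248
gripper_force: 63.5
```

servo_tool --moves '[0,0,0,0,0,0,0,0,0,0,0,0,0,0]'

```text
t: 13.45
tool_pos: [0.5953, -0.1039, 0.3123]
tcp_rot: [-1.274, -2.87, -0.0]
wrist_force: [0.6, 0.1, -1.6]
gripper_width: 0.255
gripper_force: 63.4
```

```bash
python3 - <<'E'
from h import *
from cell import *
s=state();print(s["t"]);g=get_image("top");nuts(g,(.582,-.024));g=get_image("wrist");nuts(g,(.582,-.024));cv2.imwrite("pics/w7.png",g["frame"]);go(s,(.5959,-.1043,.2645),132.7)
E
```

```text
13.45
nut [217. 213.] 56 (array([502.5, -37.2]), 37.1, 11.6, 0.9) pca 8.7 [0.061 0.065]
nut [222.  21.] 917 (array([504.2, -36.9]), 39.6, 11.8, -0.9) pca 9.1 [0.061 0.063]
nut [397.   7.] 211 (array([575.4,  37.8]), 11.2, 8.0, 42.8) pca 76.1 [0.061 0.063]
nut [425. 167.] 710 (array([661.4, -13.6]), 43.1, 12.0, 16.7) pca 8.6 [0.061 0.063]
nut [259. 185.] 291 (array([586.9, -95.5]), 18.7, 11.5, -47.8) pca -45.8 [0.062 0.063]
pos [ 0.5953 -0.1039  0.3123] psi 132.13 tilt 0.1 | shift [-0.003  0.001  0.191] norm 0.19 wz -0.019
```

View pics/w7.png

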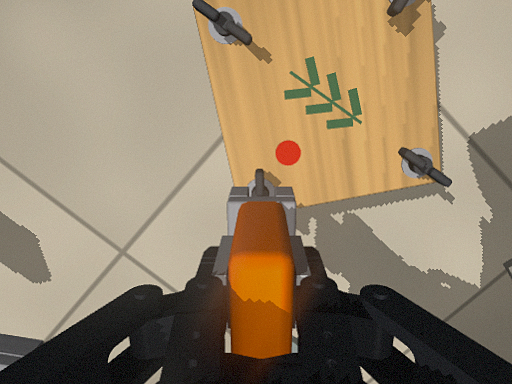

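The wing tip at (260,183) is in line with the slot. Before turning red home I check the opposite nut in the side view.

```bash
python3 - <<'E'
from h import *
from cell import *
for g in(get_image("side"),dict(np.load("side0.npz"))): nuts(g,(.582,-.024));print()
E
```

```text
nut [224. 158.] 85 (array([567.8,  49.3]), 47.2, 18.8, -77.8) pca -82.8 [0.059 0.064]
nut [229. 191.] 94 (array([502.2, -42.5]), 47.1, 16.8, 8.5) pca 14.9 [0.058 0.063]
nut [285. 187.] 110 (array([ 590.6, -108.5]), 36.6, 19.3, -43.2) pca -47.5 [0.058 0.063]

nut [276. 155.] 64 (array([659.2, -18.5]), 49.5, 16.6, 12.1) pca 18.3 [0.059 0.063]
nut [225. 158.] 90 (array([568. ,  50.1]), 39.5, 21.1, -49.6) pca -48.5 [0.059 0.064]
nut [285. 187.] 99 (array([ 591.3, -109.3]), 42.9, 19.2, -17.8) pca -12.6 [0.058 0.063]
nut [229. 191.] 94 (array([502.2, -42.5]), 47.1, 16.8, 8.5) pca 14.8 [0.059 0.064]
```

The opposite nut is at about -83°, so it is home. Now I turn red home.

servo_tool --moves '[-0.003,0.001,0.05,0,0,0,0,0,0,0.05,0,0,0,0,0,0,0.05,0,0,0,0,0,0,0.041,0,0,0,0,0,0,0,0,0,0,0]'

```text
t: 14.1
tool_pos: [0.5954, -0.1047, 0.2622]
tcp_rot: [-1.271, -2.868, 0.0]
wrist_force: [-0.3, 0.5, -2.3]
gripper_width: 0.248
gripper_force: 63.3
```

servo_tool --moves '[0,0,0,0,0,0.14,0,0,0,0,0,0,0.14,0,0,0,0,0,0,0.14,0,0,0,0,0,0,0.14,0,0,0,0,0,0,0.14,0]'

```text
t: 14.6
tool_pos: [0.5961, -0.1056, 0.2649]
tcp_rot: [-1.778, -2.589, 0.003]
wrist_force: [-3.7, -2.0, -2.3]
gripper_width: 0.25
gripper_force: 63.4
```

servo_tool --moves '[0,0,0,0,0,0.14,0,0,0,0,0,0,0.14,0,0,0,0,0,0,0.14,0,0,0,0,0,0,0.14,0,0,0,0,0,0,0.13,0]'

```text
t: 15.1
tool_pos: [0.5959, -0.1056, 0.2648]
tcp_rot: [-2.214, -2.227, 0.003]
wrist_force: [-3.5, -1.8, -2.4]
gripper_width: 0.251
gripper_force: 63.5
```

servo_tool --moves '[0,0,0,0,0,0,0,0,0,0,0,0,0,0]'

```text
t: 15.3
tool_pos: [0.5962, -0.1054, 0.2649]
tcp_rot: [-2.209, -2.233, 0.001]
wrist_force: [-2.7, -2.2, -2.3]
gripper_width: 0.252
gripper_force: 63.5
```

```bash
python3 - <<'E'
from h import *
from cell import *
s=state();print(s["t"],s["wrist_force"].round(1),s["torque"].round(2));go(s,(.5959,-.1043,.2645),90.5)
E
```

```text
15.3 [-2.7 -2.2 -2.3] [-0.45  0.57  0.03]
pos [ 0.5962 -0.1054  0.2649] psi 90.61 tilt 0.05 | shift [ 0.004 -0.001  0.001] norm 0.0 wz 0.004
```

servo_tool --moves '[0,0,0,0,0,-0.17,0,0,0,0,0,0,-0.17,0,0,0,0,0,0,0,0,0,0,-0.06,0,0,0,0,0,0,-0.06,0,0,0,0]'

```text
t: 15.8
tool_pos: [0.5965, -0.1049, 0.296]
tcp_rot: [-2.006, -2.418, -0.0]
wrist_force: [1.0, 0.4, -1.6]
gripper_width: 0.25
gripper_force: 63.2
```

servo_tool --moves '[0,0,-0.06,0,0,0,0,0,0,-0.06,0,0,0,0,0,0,0,0,0,0,0]'

```text
t: 16.1
tool_pos: [0.5974, -0.1054, 0.3289]
tcp_rot: [2.001, 2.414, 0.003]
wrist_force: [0.2, -0.9, -1.7]
gripper_width: 0.249
gripper_force: 63.4
```

```bash
python3 - <<'E'
from h import *
from cell import *
s=state();print(s["t"]);nuts(get_image("side"),(.582,-.024));print();nuts(get_image("wrist"),(.582,-.024))
go(s,(.52,-.25,.217),101)
E
```

```text
16.1
nut [224. 158.] 82 (array([566.1,  50.1]), 45.0, 21.8, -77.8) pca -81.5 [0.058 0.064]
nut [285. 187.] 100 (array([ 589.2, -107.3]), 42.6, 20.5, -83.8) pca -87.8 [0.058 0.063]
nut [229. 191.] 93 (array([502.2, -42.5]), 47.1, 16.8, 8.5) pca 15.2 [0.058 0.063]

nut [141.  68.] 753 (array([505.1, -36.6]), 41.6, 12.3, 10.4) pca 8.3 [0.061 0.063]
nut [382.  78.] 732 (array([661.8, -13.1]), 41.2, 12.5, 19.9) pca 9.2 [0.061 0.063]
nut [257. 181.] 399 (array([593.4, -96.1]), 25.0, 11.5, -79.3) pca -79.6 [0.06  0.063]
pos [ 0.5974 -0.1054  0.3289] psi 100.7 tilt 0.36 | shift [-0.51  -0.414  0.447] norm 0.79 wz -0.01
```

Both nuts are home, at about -80°. Now I set the key down on clear floor at (0.52, -0.25).

servo_tool --moves '[-0.1275,-0.1035,0,0,0,0,0,-0.1275,-0.1035,0,0,0,0,0,-0.1275,-0.1035,0,0,0,0,0,-0.1275,-0.1035,0,0,0,0,0,0,0,0.1,0,0,0,0]'

```text
t: 16.7
tool_pos: [0.5175, -0.2544, 0.3024]
tcp_rot: [2.006, 2.409, -0.002]
wrist_force: [0.9, -0.1, -1.7]
gripper_width: 0.247
gripper_force: 63.4
```

servo_tool --moves '[0,0,0.14,0,0,0,0,0,0,0.1,0,0,0,0,0,0,0.06,0,0,0,0,0,0,0.03,0,0,0,0,0,0,0,0,0,0,0]'

```text
t: 17.2
tool_pos: [0.5186, -0.2495, 0.2172]
tcp_rot: [-2.004, -2.419, 0.0]
wrist_force: [0.6, 0.5, -2.1]
gripper_width: 0.253
gripper_force: 63.2
```

servo_tool --moves '[0,0,0,0,0,0,0,0,0,0,0,0,0,0]'

```text
t: 17.4
tool_pos: [0.5188, -0.2497, 0.2183]
tcp_rot: [2.003, 2.418, 0.0]
wrist_force: [-0.0, 0.0, -2.0]
gripper_width: 0.247
gripper_force: 63.2
```

```bash
python3 - <<'E'
from h import *
from cell import *
s=state();print(s["t"],s["wrist_force"].round(1));go(s,(.52,-.25,.216),101)
E
```

```text
17.4 [-0.  0. -2.]
pos [ 0.5188 -0.2497  0.2183] psi 100.72 tilt 0.1 | shift [-0.002  0.004  0.009] norm 0.01 wz -0.009
```

Lower gently by about 3 mm until the force shows contact.

servo_tool --moves '[0,0,0.005,0,0,0,0,0,0,0,0,0,0,0]'

```text
t: 17.6
tool_pos: [0.5184, -0.2495, 0.2164]
tcp_rot: [2.004, 2.419, -0.0]
wrist_force: [-0.0, -0.8, -2.0]
gripper_width: 0.246
gripper_force: 63.2
```

servo_tool --moves '[0,0,0.004,0,0,0,0,0,0,0,0,0,0,0]'

```text
t: 17.8
tool_pos: [0.5185, -0.2496, 0.2155]
tcp_rot: [2.004, 2.419, 0.0]
wrist_force: [-0.6, 0.0, 0.7]
gripper_width: 0.25
gripper_force: 63.6
```

servo_tool --moves '[0,0,0.003,0,0,0,0,0,0,0,0,0,0,0]'

```text
t: 18.0
tool_pos: [0.5186, -0.2497, 0.2155]
tcp_rot: [2.004, 2.419, -0.0]
wrist_force: [-2.2, 1.1, 7.1]
gripper_width: 0.251
gripper_force: 64.6
```

servo_tool --moves '[0,0,0,0,0,0,0.6,0,0,0,0,0,0,1,0,0,0,0,0,0,1,0,0,0,0,0,0,1,0,0,0,0,0,0,1]'

```text
t: 18.5
tool_pos: [0.5183, -0.2496, 0.2143]
tcp_rot: [-2.004, -2.419, 0.0]
wrist_force: [-0.5, 0.2, -0.6]
gripper_width: 1.001
gripper_force: 0.0
```

servo_tool --moves '[0,0,0,0,0,0,1,0,0,-0.06,0,0,0,1,0,0,-0.15,0,0,0,1,0,0,-0.18,0,0,0,1,0,0,-0.18,0,0,0,1]'

```text
t: 19.0
tool_pos: [0.5181, -0.2493, 0.3593]
tcp_rot: [-2.004, -2.419, -0.0]
wrist_force: [0.7, -0.5, -0.4]
gripper_width: 0.997
gripper_force: 0.0
```

servo_tool --moves '[0,0,0,0,0,0,1,0,0,0,0,0,0,1]'

```text
t: 19.2
tool_pos: [0.5187, -0.2497, 0.3596]
tcp_rot: [2.001, 2.416, 0.0]
wrist_force: [-0.7, -0.5, -0.5]
gripper_width: 0.995
gripper_force: 0.0
```

```bash
python3 - <<'E'
from h import *
from cell import *
s=state();print(s["t"],s["wrist_force"].round(1))
for n in("side","wrist"):
    g=get_image(n);f=g["frame"];P,R,c=cloud(g);k,l,st,ce=cv2.connectedComponentsWithStats(orange(f))
    for i in range(1,k):
        m=(l==i)&(np.abs(P[...,2]-.088)<.005)
        if st[i,4]>100 and m.sum()>60: print(n,ce[i].round(),m.sum(),rect(P[m][:,:2]),P[m].mean(0).round(4),np.percentile(P[m][:,2],98))
    nuts(g,(.582,-.024));cv2.imwrite(f"pics/e_{n}.png",f)
E
```

```text
19.2 [-0.7 -0.5 -0.5]
side [317. 243.] 218 (array([ 516.3, -255.5]), 46.1, 19.5, -76.3) [ 0.5153 -0.2557  0.0871] 0.08985627323242432
side [400. 281.] 95 (array([ 515. , -407.6]), 54.0, 22.2, 60.9) [ 0.507  -0.4204  0.0885] 0.09273689135788564
nut [276. 155.] 69 (array([659.2, -18.6]), 49.5, 16.8, 12.1) pca 19.5 [0.058 0.063]
nut [224. 158.] 88 (array([566.8,  50. ]), 45.5, 20.5, -77.8) pca -83.6 [0.058 0.064]
nut [285. 187.] 97 (array([ 591.1, -107.9]), 44.0, 16.9, -83.3) pca -85.5 [0.058 0.063]
nut [229. 191.] 89 (array([502. , -41.8]), 47.1, 15.3, 8.5) pca 14.0 [0.059 0.064]
wrist [262. 196.] 1041 (array([ 519.6, -251.6]), 47.3, 20.4, -79.6) [ 0.5201 -0.2531  0.0877] 0.08957594533057237
wrist [255. 347.] 190 (array([ 536. , -390.4]), 29.7, 2.6, 33.6) [ 0.5378 -0.3893  0.0877] 0.09264121818525357
nut [402.  18.] 535 (array([ 594.7, -113.2]), 25.0, 12.7, -72.7) pca -76.6 [0.058 0.063]
```

View pics/e_side.png

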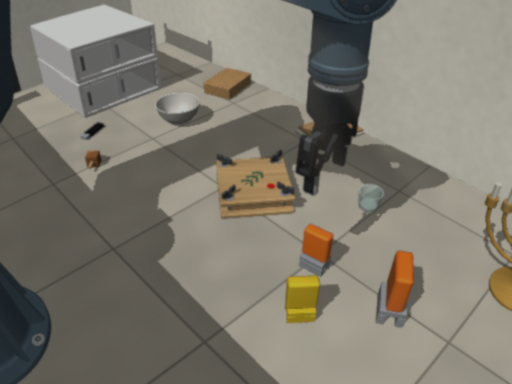

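The key stands upright at (317,248) with its handle top at 88 mm. Both nuts, at (224,158) and (285,187), point at the middle, and the gripper is clear.

```bash
python3 -c "
from cell import *
print(job_done())"
```

```text
the job is handed in; nothing more can be done
None
```

The job is handed in, though the judge returned no verdict: I turned the red-dot nut half-way, the opposite nut home, then the red-dot nut home, and the camera check showed both nuts home and the orange key standing upright on the sill, released, after about 19 s.

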